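Fit the blow-off nozzle and turn on the air

ROBOT

A 6-joint arm with a two-finger parallel gripper is mounted at the origin on the work surface. World frame = base frame: x ahead of the robot, y to its left, z up, the work surface at z = 0. Lengths are in m, angles in degrees, forces in N, time in s.
With the tool pointing down it reaches from about 0.25 to 0.725 m from the base axis. Payload 9.7 kg.
Tool frame: the origin (TCP) lies at the very end of the fingers, on their centre line; the grasp point (between the pads) lies 19 mm behind it; z points along the fingers, y is the direction in which the jaws open and shut (so a half turn about z gives the same grasp; the last joint's range is limited). The gripper opens to 85 mm and grips with 20 to 120 N. Pads are 22 mm wide; open, the fingers measure 114 mm over their backs; the gripper's body (76 mm by 85 mm) begins 54 mm behind the grasp point. The pads swing forward as they close: fully open they stand 13 mm farther back than shut.
Start: joints at [76.375, 4.979, 10.078, 95.1, 0, 90], TCP at [0.13, 0.535, 0.231] pointing down, gripper open.
Joint ranges: [-179.16, 179.16], [-48.56, 103.87], [-65.8, 70.77], [-126.05, 130.52], [-82.76, 87.17], [-180, 180]. Speed limits (degrees/s): [127.2, 127.2, 147.25, 180, 180, 180].

INTERFACE

Orientations are given as [roll, pitch, yaw] about the fixed x, y, z axes, in that order (R = Rz(yaw) Ry(pitch) Rx(roll)).
In Python, from workcell import bot, camera, ticket gives the robot as it stands.
- The arm moves only by the shell command python3 -m jog 'ROWS' [FORCE]. ROWS is a JSON object of lists of equal length, an entry for each row: "turn": the turn, a rotation vector about the world's x, y, z each as a share of 8 degrees, from -1 to 1, a list of three; "delta_pos": the shift along the world's x, y, z each as a share of 50 mm, from -1 to 1, a list of three; "hand": the opening, from -1 (shut) to 1 (fully open). A call has exactly 10 rows; each row shifts and turns the commanded pose from where the row before left it; what a row does not reach is not made up. A row lasts 1/10 s, in which the tool goes at most 50 mm and 8.59 degrees, less where a joint would pass 70% of its speed; a pose out of reach is approached as far as the arm can. A call with a number of a shift or a turn outside -1 to 1 is refused whole. A call with a gripper value outside its range is refused whole. The fingers move at their own pace and stop on an object; FORCE is the grip in N (left out, the last holds). Time passes only in rows, so rows that do not move let the fingers close, or fill a call up. It gives the time, the measured TCP pose, the force and the opening at its end, in the units of the state.
- bot.get_obs(): the state, without advancing time (a new reading comes with each control period).
- camera(name): name is "scene" or "side" or "wrist"; returns a dict with "frame" (384x512x3 uint8, red, green, blue), "range_z" (384x512 float32, m along the optical axis (not along the pixel's ray), 0 where there is no reading), "fx", "fy", "cx", "cy" (pixels), "k1" (the pictures are not rectified: a ray, as slopes to the right and down, at radius r is drawn at 1 + k1 r^2 times it, then the intrinsics apply), "extrinsics" (4x4, takes a point from world to camera coordinates); the wrist camera has in their place "mount" (4x4, takes a point from camera to tool coordinates, whose origin is the TCP and whose axes are the flange's). Camera axes: x right, y up, looking along -z (the intrinsics and any distortion apply to the point x, -y, -z); pixel columns grow to the right and rows downward; lengths in m; the calibration is good to about 2 mm. A picture is of the moment at which its call begins: read the wrist's pose just before it.
- ticket.job_done(): hands the job in, once; it reports no verdict.
The state is a dict: "time": time; "q": joint angles; "qd": joint speeds; "joint_efforts": joint torques, N m; "ee_pos": TCP position; "tcp_rot": TCP orientation; "wrist_force": force on the tool from outside, world axes, zero at the start; "torque": the same for the moment, N m; "opening": finger opening in m.
Only numpy, scipy, OpenCV 4.12 (cv2) and the standard library are available. Lean on these libraries where they do the work, as an engineer would, in place of code of your own. Each camera call takes 0.05 s, during which the arm holds its last target.

TASK

Set up the bench's blow-off point for dusting trays: take the flat-topped nozzle out of its wooden block, stand it tube-down in the manifold's push-fit port and push it past the seal until it is fully home. Only then swing the valve handle all the way open, so that it points straight away from the port. Leave the cone-topped nozzle, the tray, the tape roll and the brush alone.

Things in the scene. Friction and masses are not known exactly. Their poses are not given: they have to be found in the camera images.
- manifold: Air manifold fixed to the bench: dark steel base plate 90 (x) x 225 (y) x 12 mm; at its +y end the upright round black push-fit port, on its -y half an aluminium valve block 50 x 90 mm, top at z 52. Origin on the bench near the plate's middle, z up, x roughly away from the robot (yaw within 0.4 rad). A steel feed pipe leaves the block to -y (top at z 42), turning down to the bench at y -150.
- port_mouth (a point): Centre of the port's open top, in manifold frame (0, 75, 70) mm. Port body is 38 mm in diameter; its mouth is bevelled from 23 mm diameter to the 18 mm bore over the first 5 mm. Axes as the manifold's.
- port_floor (a point): Centre of the bore's flat floor, where the tube bottoms, 48 mm below the mouth; axes as the manifold's. A sprung seal sits about 24 mm below the mouth: a tube let go stops on it, upright, foot about 18 to 23 mm above the floor. Pushing past it and on to the floor takes about 5 to 15 N down all the way; it stays where pushed.
- flat_nozzle: Nozzle to fit, loose, 60 to 130 g: rigid steel tube 16 mm in diameter, 75 long, foot tapered to 11 mm over 6 mm, with a flat-topped round brass head 34 mm in diameter, 22 high (97 overall). A thin black ring 48 mm above the foot meets the port's mouth when home. Origin at the foot's centre, z to the head. Starts upright in one block's hole, foot 5 mm and head 80 to 102 mm above the bench.
- nozzle_foot (a point): Centre of the flat nozzle's foot (its origin).
- nozzle_top (a point): Centre of the flat nozzle's flat top, 97 mm above the foot along the tube.
- valve (a joint): Valve handle angle, rad: 0 shut (handle along the manifold's -x, across the pipe), 1.57 fully open at its stop (handle along the manifold's -y, straight away from the port). Opens counter-clockwise seen from above about the vertical axis through valve_hub; stays where left; needs about 2 N at 70 mm from the axis. Starts between 0 and 0.25.
- valve_hub (a point): Top of the handle on its turning axis, in manifold frame (0, -40, 77) mm.
- valve_tip (a point): Top of the handle at its free end, 95 mm from the axis. The handle is a dark steel bar 12 mm wide and 14 mm high, from 63 to 77 mm above the bench, free underneath.
- block_a: Wooden block 65 x 65 x 35 mm, fixed to the bench, with an 18 mm hole 30 mm deep at its middle, which the flat-topped nozzle stands in. Origin at the centre of its underside.
- block_b: The same wooden block, which the cone-topped nozzle stands in. Origin at the centre of its underside.
- cone_nozzle: Bystander, loose: the same 16 mm tube with a slim brass head that tapers to a point (20 mm wide at its base, 40 mm high, 115 mm overall), standing in the other block. Origin at the centre of its foot.
- tray: Bystander, loose: wooden tray 140 x 200 mm, 48 mm high at the handles. Origin at the centre of its underside.
- tape_roll: Bystander, loose: cardboard roll 90 mm in diameter, 48 mm high, lying flat. Origin at the centre of its underside.
- dust_brush: Bystander, loose: flat hand brush with a wooden handle, about 200 mm long, lying on the bench. Origin at the centre of its underside.

How it is judged (in metres and radians):
On the way, in this order (a step that is already met when the one before it is completed fails the run):
1. the flat-topped nozzle is fully home in the port while the valve is still shut (z of nozzle_foot in the frame of port_floor between -0.004 and 0.004 m and horizontal distance between nozzle_foot and port_floor below 0.004 m and angle between the z axis of flat_nozzle and the z axis of manifold, either way round below 0.12 rad and value of joint valve below 0.4 rad), for 0.2 s.
2. the valve handle is swung fully open (value of joint valve above 1.35 rad), for 0.2 s.
At the end, for the whole second after the job is handed in: The flat-topped nozzle stands at rest in the port, its foot within 4 mm of the bore's floor and axis, upright within 0.12 rad; the valve handle is at 1.35 rad or more (fully open is 1.57) (z of nozzle_foot in the frame of port_floor between -0.004 and 0.004 m and horizontal distance between nozzle_foot and port_floor below 0.004 m and angle between the z axis of flat_nozzle and the z axis of manifold, either way round below 0.12 rad and value of joint valve above 1.35 rad and linear speed of flat_nozzle below 0.02 m/s); the robot touches nothing.
It fails at once if the valve opened (past 0.5 rad) before the nozzle is home (value of joint valve above 0.5 rad and not (z of nozzle_foot in the frame of port_floor below 0.006 m and horizontal distance between nozzle_foot and port_floor below 0.006 m)).
It fails at once if the cone-topped nozzle taken out or knocked over (distance of cone_nozzle from where it was at the start of the episode above 0.012 m or angle between cone_nozzle's own z axis and vertical above 0.3 rad).
It fails at once if the tray, tape roll or brush moved by more than 2 cm (distance of any of tray, tape_roll, dust_brush from where it was at the start of the episode above 0.02 m).
It also fails if it takes over 54 s, if anything falls off the work surface, if the arm or the gripper's body presses on something with over 40 N, if the wrist force passes 120 N, or if a joint passes its speed limit or range.

## Working session

There is one attempt and no reset: what is moved stays moved. The work goes in short steps, Python scripts to look and compute and a shell command to move; the robot and the scene stay as the last step left them, time stands still between calls to the robot, and variables do not carry over. Pictures are saved under pics/ and viewed, and the job is handed in when it is done.

```bash
mkdir -p pics; ls; python3 - <<'E'
from workcell import bot,camera
import cv2,pickle
o=bot.get_obs();print({k:o[k] for k in('time','ee_pos','tcp_rot','wrist_force','opening')})
d={}
for n in('scene','side','wrist'):
    c=camera(n);d[n]=c;cv2.imwrite(f'pics/{n}0.png',c['frame'][:,:,::-1]);print(n,c['fx'],c['cx'],c['cy'],c['k1'],c.get('mount',c.get('extrinsics')))
d['obs']=o
pickle.dump(d,open('d0.pkl','wb'))
E
```

```text
pics
{'time': 0.0, 'ee_pos': array([0.12952007, 0.53433418, 0.23058601]), 'tcp_rot': array([-1.79927528e+02,  1.06559104e-03,  1.66376147e+02]), 'wrist_force': array([ 0.48363999, -0.59518691, -0.75133074]), 'opening': 0.08536899658716006}
scene 498.6729718041167 258.08413863649395 192.820678962218 -0.15397389147146842 [[ 0.56228631  0.82685521 -0.01202359 -0.38764011]
 [-0.57831891  0.40358386  0.70899034  0.24827585]
 [ 0.59108488 -0.39170209  0.70511569 -1.98307505]
 [ 0.          0.          0.          1.        ]]
side 349.555637042681 258.9947986305341 191.20199893969888 -0.04885261184730821 [[ 0.77899833 -0.62670025  0.02020877 -0.41516929]
 [ 0.34816181  0.4591257   0.81730468 -0.30791097]
 [-0.52148342 -0.62964306  0.57585125 -0.70666647]
 [ 0.          0.          0.          1.        ]]
wrist 312.72841208721803 257.34718101407225 197.73038449248344 -0.025522122132784965 [[ 4.67529526e-04  9.55573667e-01  2.94752012e-01  7.60188792e-02]
 [ 9.99999167e-01 -9.21108106e-05 -1.28755854e-03  3.64118341e-04]
 [-1.20320719e-03  2.94752369e-01 -9.55572914e-01 -1.42445436e-01]
 [ 0.00000000e+00  0.00000000e+00  0.00000000e+00  1.00000000e+00]]
```

View pics/scene0.png

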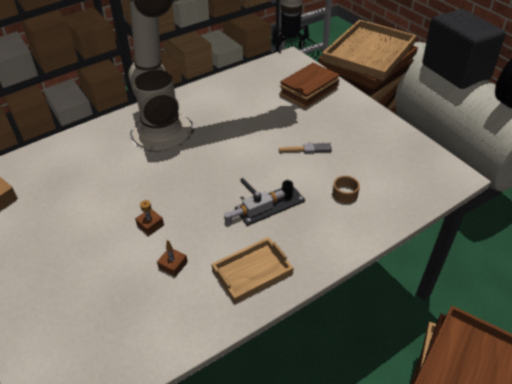

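View pics/side0.png

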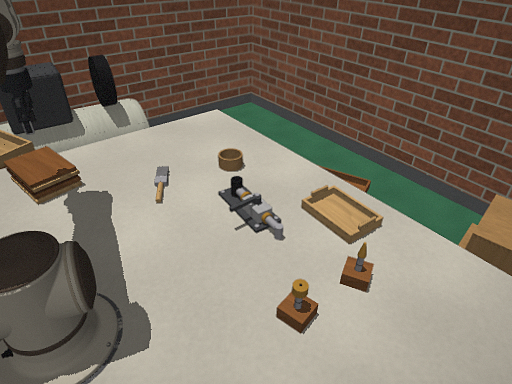

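View pics/wrist0.png

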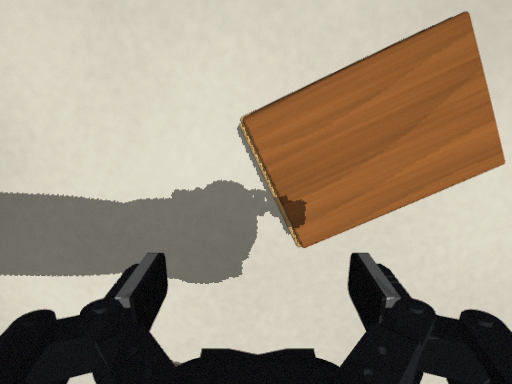

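Scene: the flat nozzle is at (147,205), the cone nozzle at (169,247), the port at (288,187), the handle near (250,187), and the tray at (252,268). In the side view the flat head is at (300,286) and the port top at (237,179). Next I'll compute 3D positions.

```bash
cat > h.py <<'E'
import numpy as np,cv2,pickle
from scipy.spatial.transform import Rotation as R
def cloud(c,obs=None):
    H,W=c['range_z'].shape
    u,v=np.meshgrid(np.arange(W),np.arange(H))
    xd=(u-c['cx'])/c['fx'];yd=(v-c['cy'])/c['fy'];x,y=xd.copy(),yd.copy()
    for _ in range(20):
        s=1+c['k1']*(x*x+y*y);x=xd/s;y=yd/s
    z=c['range_z'];P=np.stack([x*z,-y*z,-z,np.ones_like(z)],-1)
    P[z==0]=np.nan
    T=T_cam(c,obs)
    return (P@T.T)[...,:3]
def T_cam(c,obs=None):
    if 'extrinsics' in c: return np.linalg.inv(c['extrinsics'])
    T=np.eye(4);T[:3,:3]=R.from_euler('xyz',obs['tcp_rot'],degrees=True).as_matrix();T[:3,3]=obs['ee_pos']
    return T@np.array(c['mount'])
def proj(c,p,obs=None):
    q=np.linalg.inv(T_cam(c,obs))@np.append(p,1);x,y=q[0]/-q[2],-q[1]/-q[2]
    s=1+c['k1']*(x*x+y*y);return c['fx']*x*s+c['cx'],c['fy']*y*s+c['cy']
E
python3 - <<'E'
from h import *
d=pickle.load(open('d0.pkl','rb'))
A=cloud(d['scene']);B=cloud(d['side'])
np.set_printoptions(precision=4,suppress=True)
for n,C,pts in(('scene',A,{'flat':(147,203),'cone':(168,241),'port':(288,184),'tip':(243,181),'hub':(257,194),'tray':(252,268),'tape':(346,183),'brush':(300,149),'blockb':(180,262)}),('side',B,{'flat':(300,286),'cone':(363,248),'port':(237,179),'hub':(258,200),'tray':(340,212),'pipe':(278,232)})):
  for k,(u,v) in pts.items(): print(n,k,np.nanmedian(C[v-1:v+2,u-1:u+2].reshape(-1,3),0))
for n,C in(('scene',A),('side',B)):
  m=(C[...,0]>.2)&(C[...,0]<.8)&(np.abs(C[...,1])<.45)&(C[...,2]>.008)&(C[...,2]<.3)
  lab,cnt=None,None
  k,lab,st,ce=cv2.connectedComponentsWithStats(m.astype(np.uint8))
  for i in range(1,k):
    if st[i,4]>25:
      P=C[lab==i];print(n,st[i],P.min(0),P.max(0),P.mean(0))
  for name,im in(('x',d[n]['frame']),):
    x,y=(110,140) if n=='scene' else (200,140)
    cr=im[y:y+160,x:x+200][:,:,::-1];cv2.imwrite(f'pics/{n}0c.png',cv2.resize(cr,(800,640)[:2] if 0 else (750,600),interpolation=cv2.INTER_CUBIC))
E
```

```text
scene flat [ 0.4374 -0.2501  0.1041]
scene cone [ 0.6239 -0.2691  0.1151]
scene port [0.5848 0.1944 0.0594]
scene tip [0.5005 0.0677 0.0771]
scene hub [0.5829 0.0695 0.0822]
scene tray [ 0.7754 -0.0802  0.0111]
scene tape [0.6639 0.3882 0.0187]
scene brush [0.4211 0.3725 0.0151]
scene blockb [ 0.6491 -0.254   0.0341]
side flat [ 0.4291 -0.2587  0.1027]
side cone [ 0.6173 -0.2716  0.1071]
side port [0.5957 0.1907 0.0639]
side hub [0.5744 0.0592 0.0678]
side tray [ 0.785  -0.0794  0.0085]
side pipe [ 0.562  -0.0462  0.0272]
scene [279 143  48  10 293] [0.3743 0.3034 0.0081] [0.4822 0.4498 0.0299] [0.4282 0.3849 0.0188]
scene [332 175  28  29 528] [0.6424 0.3125 0.008 ] [0.7439 0.409  0.0567] [0.6923 0.3589 0.0333]
scene [ 224  177   82   48 1708] [ 0.4876 -0.0509  0.008 ] [0.6426 0.2397 0.0868] [0.5938 0.0944 0.0367]
scene [135 200  29  34 533] [ 0.3996 -0.2936  0.0082] [ 0.4744 -0.2163  0.1089] [ 0.4429 -0.2581  0.0453]
scene [ 212  236   71   55 1620] [ 0.6963 -0.1871  0.008 ] [0.7999 0.0296 0.0539] [ 0.7507 -0.0814  0.0188]
scene [157 239  31  37 580] [ 0.5885 -0.3125  0.0083] [ 0.6667 -0.2261  0.1239] [ 0.6326 -0.2728  0.0396]
side [219 148  24  22 448] [0.6415 0.3093 0.0081] [0.7308 0.4068 0.05  ] [0.6847 0.3545 0.0311]
side [154 170  14  32 274] [0.367  0.3007 0.008 ] [0.475  0.4492 0.0221] [0.4195 0.3808 0.0172]
side [ 219  176   64   62 1628] [ 0.4841 -0.0521  0.0082] [0.6337 0.2299 0.0827] [0.5631 0.0786 0.0371]
side [ 301  187   74   55 1229] [ 0.7019 -0.188   0.008 ] [0.7999 0.021  0.0491] [ 0.7436 -0.0885  0.0214]
side [340 242  34  48 894] [ 0.5774 -0.314   0.0084] [ 0.6628 -0.2291  0.1214] [ 0.6124 -0.275   0.0417]
side [ 276  279   42   52 1270] [ 0.3929 -0.295   0.008 ] [ 0.4702 -0.2203  0.1047] [ 0.4244 -0.2622  0.0465]
```

View pics/scene0c.png

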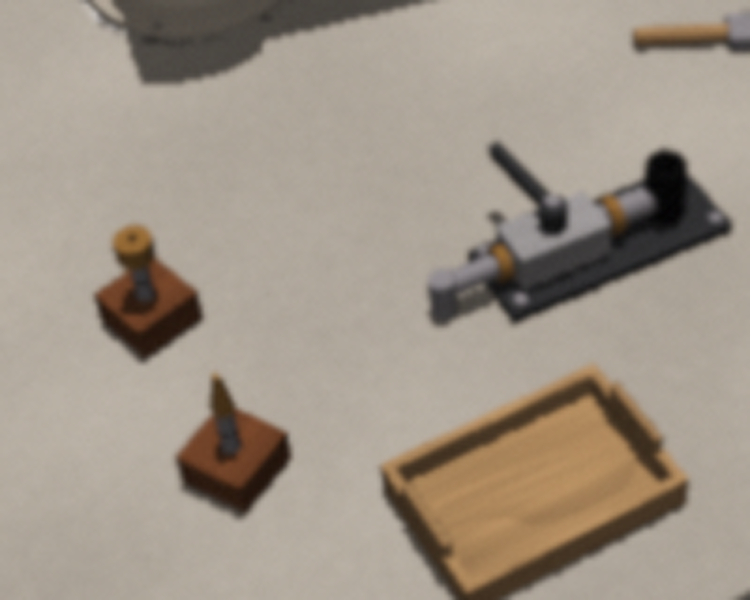

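View pics/side0c.png

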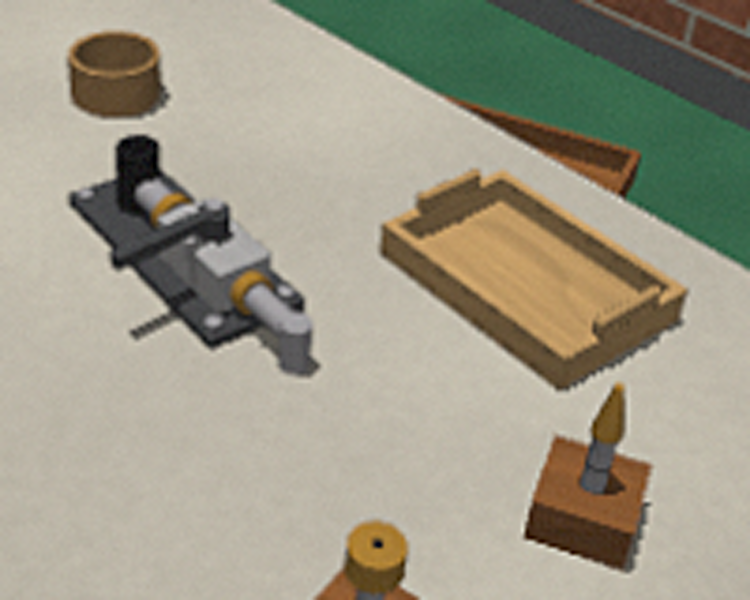

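```bash
python3 -m jog '{"delta_pos":[[0.6,-0.55,0.1],[0.6,-0.55,0.1],[0.6,-0.55,0.1],[0.6,-0.55,0.1],[0.6,-0.55,0.1],[0.6,-0.55,0.1],[0.6,-0.55,0.1],[0.6,-0.55,0.1],[0.6,-0.55,0],[0.6,-0.55,0]],"turn":[[0,0,-0.63],[0,0,-0.63],[0,0,-0.63],[0,0,-0.63],[0,0,-0.63],[0,0,-0.63],[0,0,-0.63],[0,0,-0.63],[0,0,-0.63],[0,0,-0.63]],"hand":[1,1,1,1,1,1,1,1,1,1]}'
python3 -m jog '{"delta_pos":[[0.6,-0.55,0],[0.6,-0.55,0],[0.6,-0.55,0],[0.6,-0.55,0],[0.6,-0.55,0],[0,0,0],[0,0,0],[0,0,0],[0,0,0],[0,0,0]],"turn":[[0,0,-0.63],[0,0,-0.63],[0,0,-0.63],[0,0,-0.63],[0,0,-0.63],[0,0,-0.3],[0,0,-0.3],[0,0,0],[0,0,0],[0,0,0]],"hand":[1,1,1,1,1,1,1,1,1,1]}'
cat > snap.py <<'E'
import sys,cv2,pickle
from workcell import bot,camera
from h import *
d={'obs':bot.get_obs()}
for n in sys.argv[2:]:
    d[n]=camera(n);cv2.imwrite(f'pics/{n}{sys.argv[1]}.png',d[n]['frame'][:,:,::-1])
pickle.dump(d,open(f'd{sys.argv[1]}.pkl','wb'))
o=d['obs'];print(o['time'],o['ee_pos'],o['tcp_rot'],o['wrist_force'],o['q'])
E
python3 snap.py 1 wrist
```

```text
time: 1.15
ee_pos: [0.4306, 0.2582, 0.2713]
tcp_rot: [180.0, -0.0, 115.8]
wrist_force: [-0.0, 1.3, -0.4]
opening: 0.0851
time: 2.15
ee_pos: [0.5794, 0.1223, 0.2713]
tcp_rot: [-180.0, -0.0, 86.1]
wrist_force: [0.7, 0.2, -0.4]
opening: 0.0853
2.15 [0.5793919  0.12225926 0.27131016] [-1.79999150e+02 -1.91949192e-03  8.60524748e+01] [ 0.67898249  0.21248649 -0.36540708] [1.19143603e+01 1.21749602e+01 2.26658217e+01 1.00491155e+02
 2.07885101e-03 1.05861885e+02]
```

View pics/wrist1.png

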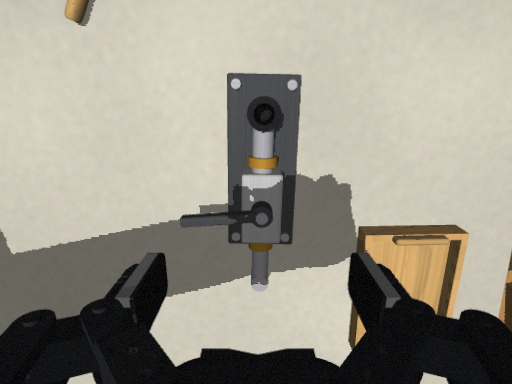

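Wrist view: port mouth at about (264,113), hub (262,216), handle tip (183,221), and plate top corners (228,74) and (300,75). I'll intersect the rays with the known heights.

```bash
cat >> h.py <<'E'
def ray(c,u,v,zw,obs=None):
    T=T_cam(c,obs);xd,yd=(u-c['cx'])/c['fx'],(v-c['cy'])/c['fy'];x,y=xd,yd
    for _ in range(20):
        s=1+c['k1']*(x*x+y*y);x=xd/s;y=yd/s
    d=T[:3,:3]@np.array([x,-y,-1]);o=T[:3,3];return o+d*(zw-o[2])/d[2]
E
python3 - <<'E'
from h import *
np.set_printoptions(precision=4,suppress=True)
d=pickle.load(open('d1.pkl','rb'));c=d['wrist'];o=d['obs']
im=c['frame'];g=cv2.cvtColor(im,cv2.COLOR_RGB2GRAY)
cv2.imwrite('pics/w1c.png',cv2.resize(im[60:260,170:320][:,:,::-1],(450,600),interpolation=cv2.INTER_CUBIC))
p=ray(c,264,113,.07,o);h=ray(c,262,216,.077,o);t=ray(c,183,221,.077,o)
print(p,h,t, np.linalg.norm(p-h))
for u,v in((228,74),(300,75),(229,242)):print(ray(c,u,v,.012,o))
C=cloud(c,o)
# port top by depth
D=C[100:128,248:280].reshape(-1,3);D=D[(D[:,2]>.06)];print('port top pts',len(D),np.median(D[:,2]),D[:,:2].min(0),D[:,:2].max(0),(D[:,:2].min(0)+D[:,:2].max(0))/2)
yaw=np.arctan2(-(p-h)[0],(p-h)[1]);print('yaw',np.degrees(yaw))
ht=t-h;print('handle',np.degrees(np.arctan2(ht[1],ht[0])-np.pi-yaw)%360)
E
```

```text
[0.5903 0.1861 0.07  ] [0.5807 0.0724 0.077 ] [0.4894 0.0725 0.077 ] 0.11425088861872393
[0.551  0.2325 0.012 ]
[0.6374 0.2255 0.012 ]
[0.5314 0.0126 0.012 ]
port top pts 616 0.06940480994944936 [0.5727 0.1707] [0.6066 0.2001] [0.5897 0.1854]
yaw -4.795564329072208
handle 4.743453003377584
```

View pics/w1c.png

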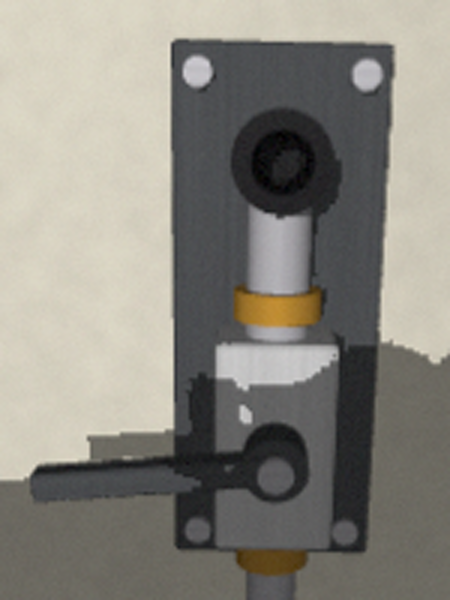

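Port mouth is at about (0.590, 0.186), manifold yaw is about -5°, and the valve is at about 5°. Moving to look at the nozzle.

```bash
python3 -m jog '{"delta_pos":[[-0.29,-0.78,0],[-0.29,-0.78,0],[-0.29,-0.78,0],[-0.29,-0.78,0],[-0.29,-0.78,0],[-0.29,-0.78,0],[-0.29,-0.78,0],[-0.29,-0.78,0],[-0.29,-0.78,0],[-0.29,-0.78,0]],"turn":[[0,0,0],[0,0,0],[0,0,0],[0,0,0],[0,0,0],[0,0,0],[0,0,0],[0,0,0],[0,0,0],[0,0,0]],"hand":[1,1,1,1,1,1,1,1,1,1]}'
python3 -m jog '{"delta_pos":[[0,0,-0.6],[0,0,-0.4],[0,0,0],[0,0,0],[0,0,0],[0,0,0],[0,0,0],[0,0,0],[0,0,0],[0,0,0]],"turn":[[0,0,0],[0,0,0],[0,0,0],[0,0,0],[0,0,0],[0,0,0],[0,0,0],[0,0,0],[0,0,0],[0,0,0]],"hand":[1,1,1,1,1,1,1,1,1,1]}'
python3 snap.py 2 wrist
```

```text
time: 3.2
ee_pos: [0.4337, -0.2692, 0.2716]
tcp_rot: [180.0, 0.0, 86.0]
wrist_force: [0.5, 0.6, 0.1]
opening: 0.0855
time: 4.2
ee_pos: [0.4346, -0.268, 0.2213]
tcp_rot: [180.0, 0.0, 86.0]
wrist_force: [0.8, 0.4, -0.5]
opening: 0.0855
4.2 [ 0.43458663 -0.26799054  0.22134647] [1.79997353e+02 3.37655488e-03 8.59753316e+01] [ 0.78376137  0.41055272 -0.49285029] [-3.16593317e+01 -6.41079593e-01  3.17773868e+00  9.38149070e+01
 -1.76355240e-03  6.23653365e+01]
```

View pics/wrist2.png

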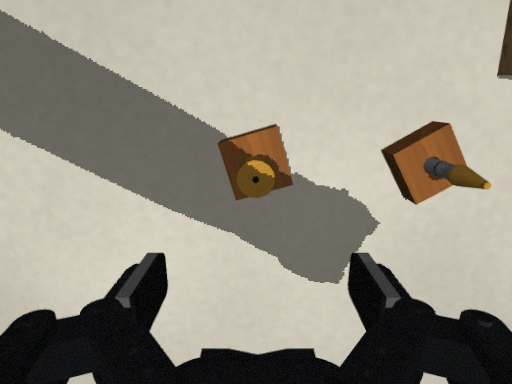

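The flat head's top is at (256,179); the cone is well to the right.

```bash
python3 - <<'E'
from h import *
np.set_printoptions(precision=4,suppress=True)
d=pickle.load(open('d2.pkl','rb'));c=d['wrist'];o=d['obs']
im=c['frame']
C=cloud(c,o);s=C[155:205,230:285].reshape(-1,3);s=s[s[:,2]>.095];print(len(s),np.median(s[:,2]),(s[:,:2].min(0)+s[:,:2].max(0))/2,np.ptp(s[:,:2],axis=0),s.mean(0))
print(ray(c,256,179,.102,o))
for u,v in((219,144),(277,125),(293,184),(237,199)):print(ray(c,u,v,.035,o))
print(np.mean([ray(c,u,v,.035,o) for u,v in((219,144),(277,125),(293,184),(237,199))],axis=0))
E
```

```text
1183 0.10170199569176186 [ 0.4333 -0.2555] [0.0334 0.0337] [ 0.4332 -0.2547  0.1016]
[ 0.4337 -0.2557  0.102 ]
[ 0.3963 -0.2317  0.035 ]
[ 0.4578 -0.2165  0.035 ]
[ 0.4719 -0.2803  0.035 ]
[ 0.4098 -0.293   0.035 ]
[ 0.434  -0.2554  0.035 ]
```

```bash
python3 -m jog '{"delta_pos":[[-0.02,0.25,-0.5],[0,0,-0.5],[0,0,-0.5],[0,0,-0.5],[0,0,-0.5],[0,0,-0.5],[0,0,-0.02],[0,0,0],[0,0,0],[0,0,0]],"turn":[[0,0,0],[0,0,0],[0,0,0],[0,0,0],[0,0,0],[0,0,0],[0,0,0],[0,0,0],[0,0,0],[0,0,0]],"hand":[1,1,1,1,1,1,1,1,1,1]}' 60
python3 snap.py 3 wrist
```

```text
time: 5.25
ee_pos: [0.4342, -0.2559, 0.0718]
tcp_rot: [179.9, 0.1, 86.0]
wrist_force: [-0.4, 0.2, -0.7]
opening: 0.0853
5.25 [ 0.43424646 -0.25591539  0.07179448] [1.79888585e+02 5.57164824e-02 8.59732318e+01] [-0.39790973  0.16833734 -0.68748013] [-3.05121094e+01 -1.49045813e+00 -1.41932429e+01  7.71726455e+01
 -1.81233438e-04  6.35146045e+01]
```

View pics/wrist3.png

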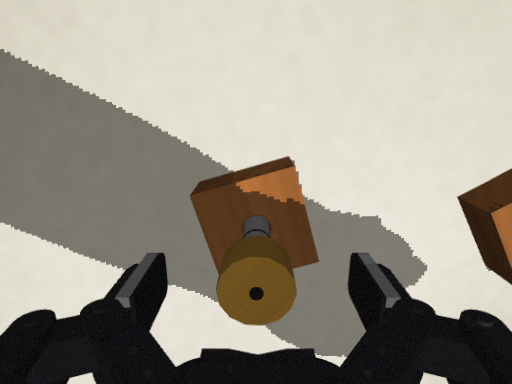

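The head, at (257,292), is centred between the fingers, so I'll close.

```bash
python3 -m jog '{"delta_pos":[[0,0,0],[0,0,0],[0,0,0],[0,0,0],[0,0,0],[0,0,0],[0,0,0],[0,0,0],[0,0,0],[0,0,0]],"turn":[[0,0,0],[0,0,0],[0,0,0],[0,0,0],[0,0,0],[0,0,0],[0,0,0],[0,0,0],[0,0,0],[0,0,0]],"hand":[-1,-1,-1,-1,-1,-1,-1,-1,-1,-1]}' 80
python3 snap.py 4 wrist
```

```text
time: 6.3
ee_pos: [0.4337, -0.2556, 0.0706]
tcp_rot: [180.0, 0.0, 86.0]
wrist_force: [-0.7, 0.5, 5.4]
opening: 0.0322
6.3 [ 0.43371874 -0.25560198  0.07062508] [1.79972199e+02 1.75922699e-02 8.59738202e+01] [-0.71658861  0.45269324  5.42115265] [-3.05100799e+01 -1.45552935e+00 -1.42893096e+01  7.71334912e+01
 -3.34845617e-03  6.35160947e+01]
```

View pics/wrist4.png

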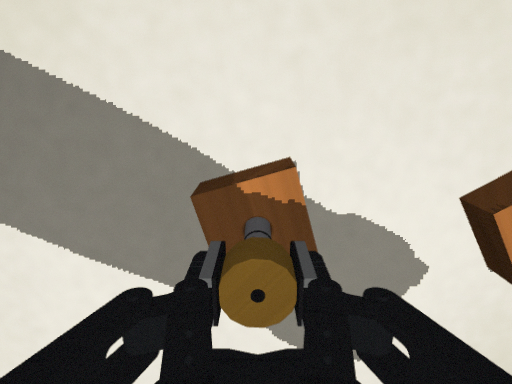

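Gripped. Lifting straight up.

```bash
python3 -m jog '{"delta_pos":[[0,0,0.3],[0,0,0.4],[0,0,0.4],[0,0,0.4],[0,0,0.4],[0,0,0.4],[0,0,0.4],[0,0,0],[0,0,0],[0,0,0]],"turn":[[0,0,0],[0,0,0],[0,0,0],[0,0,0],[0,0,0],[0,0,0],[0,0,0],[0,0,0],[0,0,0],[0,0,0]],"hand":[-1,-1,-1,-1,-1,-1,-1,-1,-1,-1]}'
python3 snap.py 5 wrist side
```

```text
time: 7.35
ee_pos: [0.4332, -0.2553, 0.2043]
tcp_rot: [-179.9, -0.0, 86.0]
wrist_force: [0.2, 0.2, 0.1]
opening: 0.032
7.35 [ 0.43321838 -0.25527313  0.20432836] [-1.79922518e+02 -3.84874470e-02  8.59765805e+01] [0.15452704 0.24598086 0.06854737] [-3.05085799e+01 -1.88058319e+00  7.18155613e-02  9.20389130e+01
 -1.06131655e-04  6.35148137e+01]
```

View pics/wrist5.png

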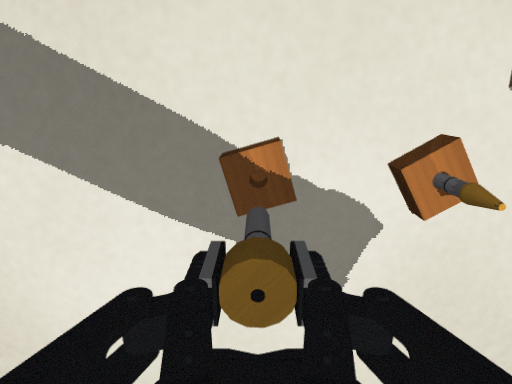

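View pics/side5.png

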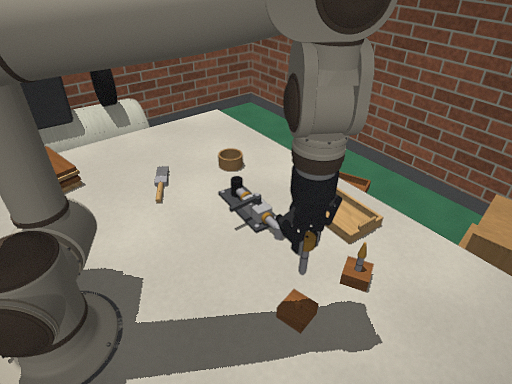

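```bash
python3 -m jog '{"delta_pos":[[0.15,0.4,0],[0.29,0.8,0],[0.29,0.8,0],[0.29,0.8,0],[0.29,0.8,0],[0.29,0.8,0],[0.29,0.8,0],[0.29,0.8,0],[0.29,0.8,0],[0.29,0.8,0]],"turn":[[0,0,0],[0,0,0],[0,0,0],[0,0,0],[0,0,0],[0,0,0],[0,0,0],[0,0,0],[0,0,0],[0,0,0]],"hand":[-1,-1,-1,-1,-1,-1,-1,-1,-1,-1]}'
python3 -m jog '{"delta_pos":[[0.29,0.8,0],[0.08,0.42,0],[0,0,0],[0,0,-0.2],[0,0,-0.2],[0,0,-0.2],[0,0,0],[0,0,0],[0,0,0],[0,0,0]],"turn":[[0,0,0],[0,0,0],[0,0,0],[0,0,0],[0,0,0],[0,0,0],[0,0,0],[0,0,0],[0,0,0],[0,0,0]],"hand":[-1,-1,-1,-1,-1,-1,-1,-1,-1,-1]}'
python3 snap.py 6 wrist side scene
```

```text
time: 8.45
ee_pos: [0.5716, 0.1263, 0.2046]
tcp_rot: [-179.9, 0.0, 86.0]
wrist_force: [0.7, -0.7, -0.3]
opening: 0.0319
time: 9.45
ee_pos: [0.5903, 0.1854, 0.1759]
tcp_rot: [180.0, -0.0, 86.0]
wrist_force: [0.6, -0.0, -0.8]
opening: 0.0321
9.45 [0.59025464 0.18543199 0.17587384] [ 1.79953097e+02 -1.93136273e-02  8.59621057e+01] [ 0.57514614 -0.02892956 -0.76856432] [1.74400515e+01 1.37123164e+01 1.38169402e+01 9.00539066e+01
 7.99351734e-04 1.11477954e+02]
```

View pics/wrist6.png

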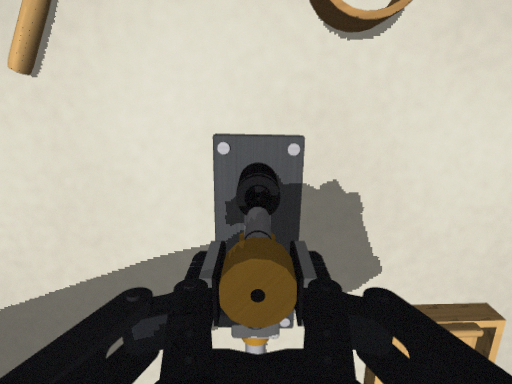

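View pics/side6.png

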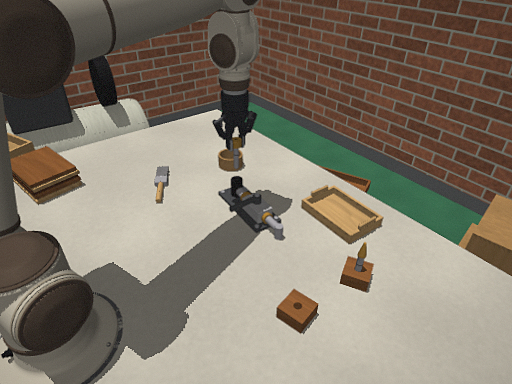

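View pics/scene6.png

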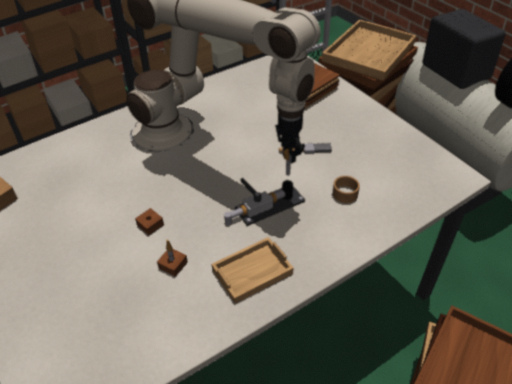

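Side: tube at (236,165) is directly above the port at (237,180). Scene: foot at (289,172) over the port at (288,185). Zooming in the wrist view to check the mouth centre.

```bash
python3 - <<'E'
from h import *
np.set_printoptions(precision=4,suppress=True)
d=pickle.load(open('d6.pkl','rb'));c=d['wrist'];o=d['obs']
im=c['frame'][150:250,210:310][:,:,::-1];im=np.clip(im.astype(float)*2.5,0,255).astype(np.uint8)
cv2.imwrite('pics/w6c.png',cv2.resize(im,(600,600),interpolation=cv2.INTER_CUBIC))
print('mouth pred for TCP xy:',proj(c,[o['ee_pos'][0],o['ee_pos'][1],.07],o),'foot pred',proj(c,[o['ee_pos'][0],o['ee_pos'][1],o['ee_pos'][2]-.0656],o))
E
```

```text
mouth pred for TCP xy: (np.float64(258.00864698840894), np.float64(197.13888462127292)) foot pred (np.float64(258.19918300897604), np.float64(213.72867555102584))
```

View pics/w6c.png

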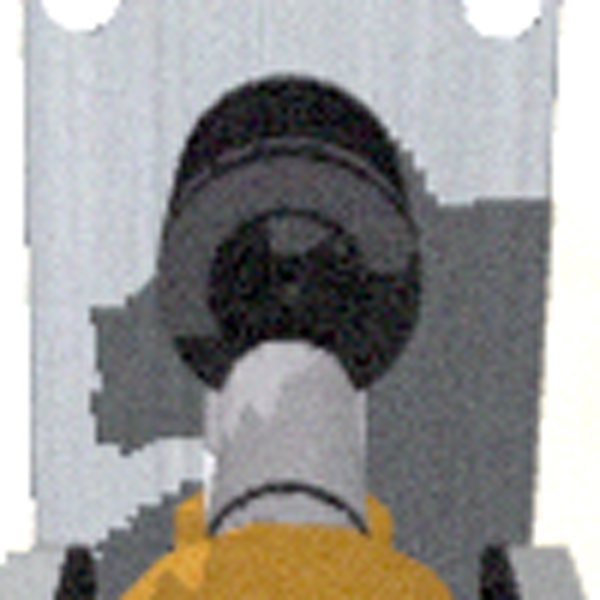

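Aligned within about 1 mm (mouth centre about (258.5,196), predicted (258,197)). Descending to just above the seal.

```bash
python3 -m jog '{"delta_pos":[[0,0.02,-0.2],[0,0,-0.2],[0,0,-0.2],[0,0,-0.2],[0,0,-0.1],[0,0,-0.1],[0,0,-0.1],[0,0,-0.1],[0,0,0],[0,0,0]],"turn":[[0,0,0],[0,0,0],[0,0,0],[0,0,0],[0,0,0],[0,0,0],[0,0,0],[0,0,0],[0,0,0],[0,0,0]],"hand":[-1,-1,-1,-1,-1,-1,-1,-1,-1,-1]}'
```

```text
time: 10.6
ee_pos: [0.5901, 0.1865, 0.1153]
tcp_rot: [-180.0, 0.0, 86.0]
wrist_force: [-0.1, 0.1, -0.9]
opening: 0.0321
```

```bash
python3 -m jog '{"delta_pos":[[0,0,-0.1],[0,0,-0.1],[0,0,-0.1],[0,0,-0.1],[0,0,-0.06],[0,0,0],[0,0,0],[0,0,0],[0,0,0],[0,0,0]],"turn":[[0,0,0],[0,0,0],[0,0,0],[0,0,0],[0,0,0],[0,0,0],[0,0,0],[0,0,0],[0,0,0],[0,0,0]],"hand":[-1,-1,-1,-1,-1,-1,-1,-1,-1,-1]}' 100
python3 snap.py 7 wrist
```

```text
time: 11.6
ee_pos: [0.59, 0.1864, 0.092]
tcp_rot: [-180.0, 0.0, 86.0]
wrist_force: [1.7, -2.4, 1.5]
opening: 0.0317
11.6 [0.59004128 0.18642244 0.09197414] [-1.79985933e+02  1.83780472e-02  8.59717826e+01] [ 1.67490345 -2.36986286  1.4598756 ] [ 1.75393245e+01  1.39069187e+01  4.79531158e+00  8.09082304e+01
 -1.19204293e-02  1.11567546e+02]
```

View pics/wrist7.png

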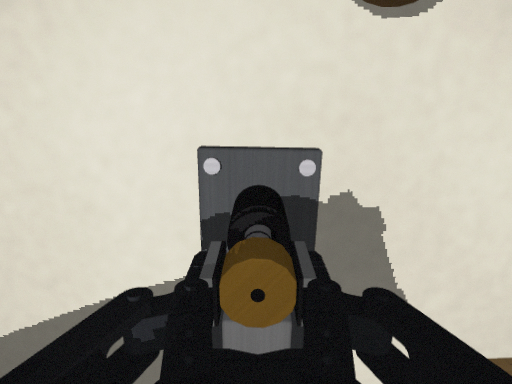

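Same grip geometry, so no slip. The foot is about 4 mm above the floor; pushing on gently.

```bash
python3 -m jog '{"delta_pos":[[0,0,-0.03],[0,0,-0.03],[0,0,-0.03],[0,0,-0.03],[0,0,-0.02],[0,0,0],[0,0,0],[0,0,0],[0,0,0],[0,0,0]],"turn":[[0,0,0],[0,0,0],[0,0,0],[0,0,0],[0,0,0],[0,0,0],[0,0,0],[0,0,0],[0,0,0],[0,0,0]],"hand":[-1,-1,-1,-1,-1,-1,-1,-1,-1,-1]}'
```

```text
time: 12.65
ee_pos: [0.5906, 0.1867, 0.0876]
tcp_rot: [179.8, -0.1, 86.0]
wrist_force: [-2.7, -2.4, 18.0]
opening: 0.0312
```

```bash
python3 -m jog '{"delta_pos":[[0,0,-0.03],[0,0,-0.03],[0,0,0],[0,0,0],[0,0,0],[0,0,0],[0,0,0],[0,0,0],[0,0,0],[0,0,0]],"turn":[[0,0,0],[0,0,0],[0,0,0],[0,0,0],[0,0,0],[0,0,0],[0,0,0],[0,0,0],[0,0,0],[0,0,0]],"hand":[-1,-1,-1,-1,-1,-1,-1,-1,-1,-1]}'
python3 snap.py 8 wrist side
```

```text
time: 13.65
ee_pos: [0.591, 0.1871, 0.0874]
tcp_rot: [179.7, -0.1, 86.0]
wrist_force: [-8.1, -5.4, 33.1]
opening: 0.0315
13.65 [0.5909967  0.18705424 0.08742002] [ 1.79704581e+02 -1.42404259e-01  8.59854199e+01] [-8.10764183 -5.37890089 33.09178294] [1.75519515e+01 1.37604637e+01 4.11569362e+00 8.00281476e+01
 2.38427254e-02 1.11566967e+02]
```

View pics/wrist8.png

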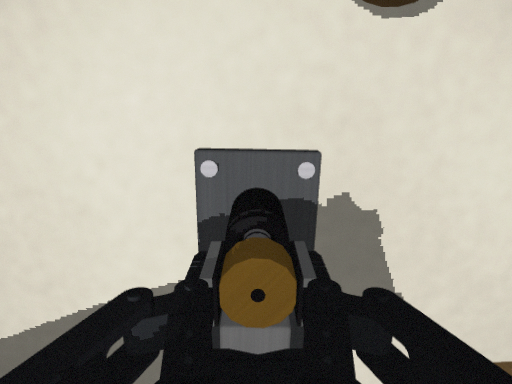

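Bottomed: force rose to 33 N with no travel, at the expected height. Relieving the load, releasing, then rising.

```bash
python3 -m jog '{"delta_pos":[[0,0,0.06],[0,0,0.02],[0,0,0],[0,0,0],[0,0,0],[0,0,0],[0,0,0],[0,0,0],[0,0,0],[0,0,0]],"turn":[[0,0,0],[0,0,0],[0,0,0],[0,0,0],[0,0,0],[0,0,0],[0,0,0],[0,0,0],[0,0,0],[0,0,0]],"hand":[-1,-1,-1,0.5,1,1,1,1,1,1]}'
python3 -m jog '{"delta_pos":[[0,0,0.2],[0,0,0.4],[0,0,0.4],[0,0,0.4],[0,0,0.4],[0,-0.5,0.4],[0,-0.5,0],[0,-0.5,0],[0,0,0],[0,0,0]],"turn":[[0,0,0],[0,0,0],[0,0,0],[0,0,0],[0,0,0],[0,0,0],[0,0,0],[0,0,0],[0,0,0],[0,0,0]],"hand":[1,1,1,1,1,1,1,1,1,1]}'
python3 snap.py 9 wrist side
```

```text
time: 14.75
ee_pos: [0.59, 0.1865, 0.0862]
tcp_rot: [-180.0, -0.0, 86.0]
wrist_force: [0.3, -0.6, -0.1]
opening: 0.0855
time: 15.75
ee_pos: [0.5902, 0.1112, 0.197]
tcp_rot: [180.0, -0.0, 85.9]
wrist_force: [0.5, 0.1, 0.8]
opening: 0.0854
15.75 [0.59017191 0.11124822 0.1970213 ] [ 1.79959636e+02 -2.24656940e-02  8.59091443e+01] [0.46819724 0.12984329 0.82050053] [1.06696422e+01 1.14006412e+01 1.34367888e+01 9.19913914e+01
 1.14402751e-02 1.04760510e+02]
```

View pics/wrist9.png

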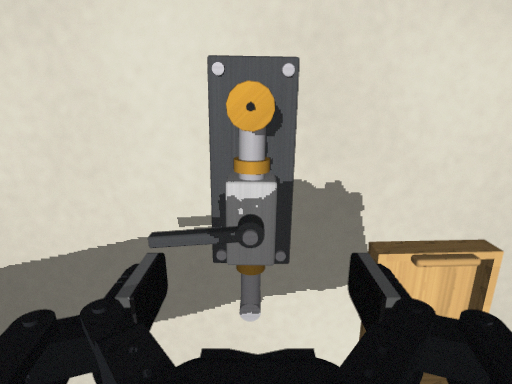

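View pics/side9.png

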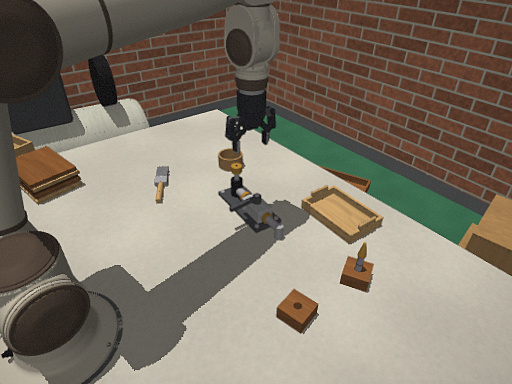

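The nozzle stands in the port (head at wrist (250,106)) and the handle is still shut (tip at (150,240)). Measuring head height and the handle.

```bash
python3 - <<'E'
from h import *
np.set_printoptions(precision=4,suppress=True)
d=pickle.load(open('d9.pkl','rb'));c=d['wrist'];o=d['obs']
C=cloud(c,o);s=C[78:135,222:280].reshape(-1,3);s=s[s[:,2]>.105];print(len(s),np.median(s[:,2]),(s[:,:2].min(0)+s[:,:2].max(0))/2,np.ptp(s[:,:2],axis=0))
h=ray(c,250,232,.077,o);t=ray(c,150,240,.077,o);p=ray(c,250,106,.119,o);print('hub',h,'tip',t,'port',p,np.linalg.norm(t-h))
print(C[238:241,150:246:12,:].mean(0))
e=np.array([-.0,0])
yaw=np.radians(-5)
Rz=lambda a:np.array([[np.cos(a),-np.sin(a)],[np.sin(a),np.cos(a)]])
hub=np.array([.590,.1863])+Rz(yaw)@[0,-.115];print('hub from port',hub)
for a in (0,5,30,60,90):print(a,hub+Rz(yaw+np.radians(a))@[-.075,0])
E
```

```text
1920 0.1188604329721578 [0.5899 0.1842] [0.033 0.033]
hub [0.5803 0.0744 0.077 ] tip [0.488 0.073 0.077] port [0.5898 0.1845 0.119 ] 0.09230015969445433
[[0.4881 0.0738 0.0767]
 [0.4991 0.073  0.0766]
 [0.51   0.0721 0.0763]
 [0.5214 0.0719 0.0775]
 [0.5322 0.0708 0.0768]
 [0.5431 0.0699 0.0765]
 [0.5541 0.0692 0.0766]
 [0.5651 0.0682 0.0763]]
hub from port [0.58   0.0717]
0 [0.5053 0.0783]
5 [0.505  0.0717]
30 [0.512 0.04 ]
60 [0.537  0.0103]
90 [ 0.5734 -0.003 ]
```

Head top is at z 0.1189 (nominal home 0.119), so it is home with the valve shut. Now I'll position shut fingers beside the handle's +y face.

```bash
python3 -m jog '{"delta_pos":[[-0.8,0.1,0],[-0.8,0.1,0],[0,0,0],[0,0,-0.5],[0,0,-0.5],[0,0,-0.5],[0,0,-0.5],[0,0,-0.5],[0,0,-0.24],[0,0,0]],"turn":[[0,0,0],[0,0,0],[0,0,0],[0,0,0],[0,0,0],[0,0,0],[0,0,0],[0,0,0],[0,0,0],[0,0,0]],"hand":[-1,-1,-1,-1,-1,-1,-1,-1,-1,-1]}' 60
python3 snap.py 10 wrist side
```

```text
time: 16.85
ee_pos: [0.5093, 0.1218, 0.0578]
tcp_rot: [-179.8, 0.0, 86.0]
wrist_force: [0.3, -0.3, -0.0]
opening: -0.0005
16.85 [0.50929662 0.12176841 0.0578216 ] [-1.79849268e+02  4.47044346e-02  8.60136290e+01] [ 0.27401177 -0.31550136 -0.01178079] [ 1.34451340e+01  1.78924510e+00 -1.24674839e+01  7.59004725e+01
  2.50273858e-03  1.07431560e+02]
```

View pics/wrist10.png

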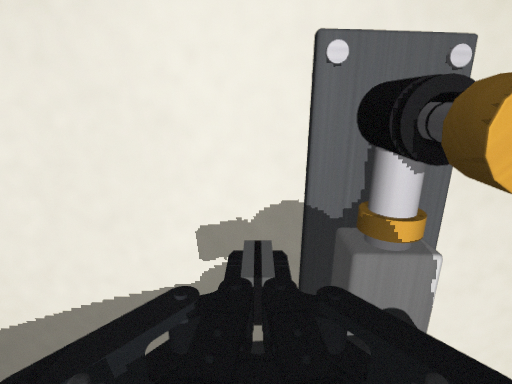

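View pics/side10.png

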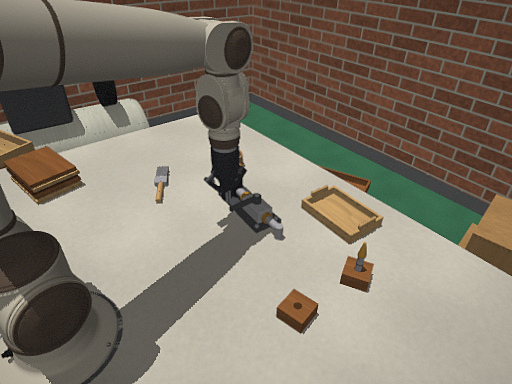

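```bash
python3 - <<'E'
import numpy as np
hub=np.array([.580,.073]);p=np.array([.5093,.1218])
for b in range(0,97,8):
    r=np.radians(b);u=-np.array([np.cos(r),np.sin(r)]);t=np.array([-u[1],u[0]])
    q=hub+.07*u-.017*t;print(b,q.round(4),((q-p)/.05).round(2));p=q
E
```

```text
0 [0.51 0.09] [ 0.01 -0.64]
8 [0.5083 0.0801] [-0.03 -0.2 ]
16 [0.508 0.07 ] [-0.01 -0.2 ]
24 [0.5091 0.0601] [ 0.02 -0.2 ]
32 [0.5116 0.0503] [ 0.05 -0.19]
40 [0.5154 0.041 ] [ 0.08 -0.19]
48 [0.5205 0.0324] [ 0.1  -0.17]
56 [0.5268 0.0245] [ 0.12 -0.16]
64 [0.534  0.0175] [ 0.15 -0.14]
72 [0.5422 0.0117] [ 0.16 -0.12]
80 [0.5511 0.007 ] [ 0.18 -0.09]
88 [0.5606 0.0036] [ 0.19 -0.07]
96 [0.5704 0.0016] [ 0.2  -0.04]
```

```bash
python3 -m jog '{"delta_pos":[[0,-0.32,0],[0.01,-0.32,0],[-0.03,-0.2,0],[-0.01,-0.2,0],[0.02,-0.2,0],[0.05,-0.19,0],[0.08,-0.19,0],[0.1,-0.17,0],[0,0,0],[0,0,0]],"turn":[[0,0,0],[0,0,0],[0,0,1],[0,0,1],[0,0,1],[0,0,1],[0,0,1],[0,0,1],[0,0,0],[0,0,0]],"hand":[-1,-1,-1,-1,-1,-1,-1,-1,-1,-1]}'
python3 snap.py 11 wrist side
```

```text
time: 17.95
ee_pos: [0.5215, 0.0316, 0.0601]
tcp_rot: [179.9, 0.1, 133.7]
wrist_force: [0.7, -0.1, -0.8]
opening: -0.0002
17.95 [0.52149102 0.03157849 0.06014529] [1.79942313e+02 5.38770519e-02 1.33684875e+02] [ 0.72760994 -0.05407083 -0.80486154] [ 3.46739454e+00  1.32899203e+00 -1.26777994e+01  7.59143706e+01
 -3.89220412e-03  4.97824894e+01]
```

View pics/wrist11.png

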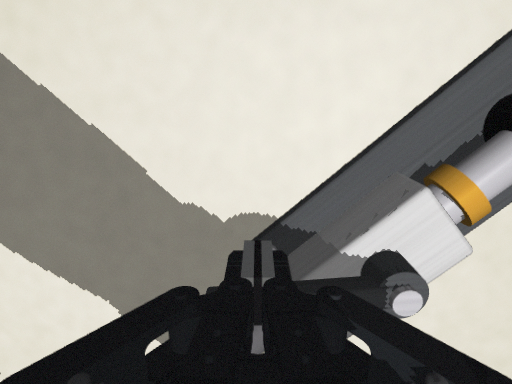

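The handle swings with the fingers (hub at (405,300), bar running left under the fingers). Continuing to the stop.

```bash
python3 -m jog '{"delta_pos":[[0.12,-0.16,0],[0.15,-0.14,0],[0.16,-0.12,0],[0.18,-0.09,0],[0.14,-0.05,0],[0.05,0,0],[0,0,0],[0,0,0],[0,0,0],[0,0,0]],"turn":[[0,0,1],[0,0,1],[0,0,1],[0,0,1],[0,0,0.5],[0,0,0],[0,0,0],[0,0,0],[0,0,0],[0,0,0]],"hand":[-1,-1,-1,-1,-1,-1,-1,-1,-1,-1]}'
```

```text
time: 19.05
ee_pos: [0.5577, 0.0044, 0.0591]
tcp_rot: [-179.9, -0.4, 169.9]
wrist_force: [-18.2, -0.4, 9.2]
opening: -0.0001
```

Firm contact with the stop at the predicted position. Backing off to -x, then up, and looking.

```bash
python3 -m jog '{"delta_pos":[[-0.4,0,0],[-0.5,0,0],[-0.3,0,0.2],[0,0,0.6],[0,0,0.6],[0,0,0.6],[0,0,0.6],[0,0,0.6],[0,0,0],[0,0,0]],"turn":[[0,0,0],[0,0,0],[0,0,0],[0,0,0],[0,0,0],[0,0,0],[0,0,0],[0,0,0],[0,0,0],[0,0,0]],"hand":[-1,-1,-1,-1,-1,-1,-1,-1,-1,-1]}'
python3 -m jog '{"delta_pos":[[0,0.6,0.3],[0,0.6,0.3],[0,0.5,0.3],[0,0,0.3],[0,0,0],[0,0,0],[0,0,0],[0,0,0],[0,0,0],[0,0,0]],"turn":[[0,0,-1],[0,0,-1],[0,0,-1],[0,0,-1],[0,0,-1],[0,0,-1],[0,0,-1],[0,0,-1],[0,0,-1],[0,0,-1]],"hand":[-1,-1,-1,-1,-1,-1,-1,-1,-1,-1]}'
python3 snap.py 12 wrist side scene
```

```text
time: 20.05
ee_pos: [0.5014, 0.0043, 0.2198]
tcp_rot: [180.0, 0.1, 169.9]
wrist_force: [0.0, -0.1, -0.4]
opening: -0.0001
time: 21.05
ee_pos: [0.5007, 0.0891, 0.2779]
tcp_rot: [-179.9, 0.0, 89.6]
wrist_force: [0.6, -0.1, -0.0]
opening: 0.0003
21.05 [0.50069038 0.08914608 0.27786592] [-1.79888352e+02  2.15491145e-02  8.95921087e+01] [ 0.59618491 -0.14330806 -0.00622134] [ 1.00959800e+01  6.99909054e-01  1.08652981e+01  1.00279094e+02
 -8.34403926e-04  1.00503893e+02]
```

View pics/wrist12.png

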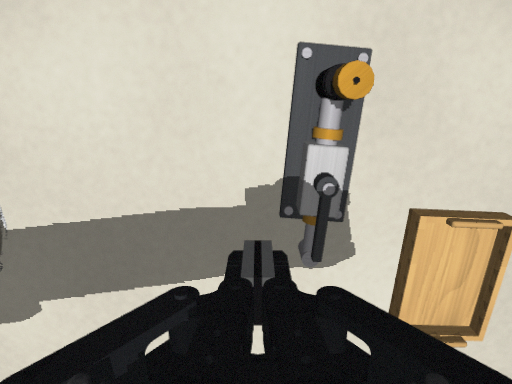

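View pics/scene12.png

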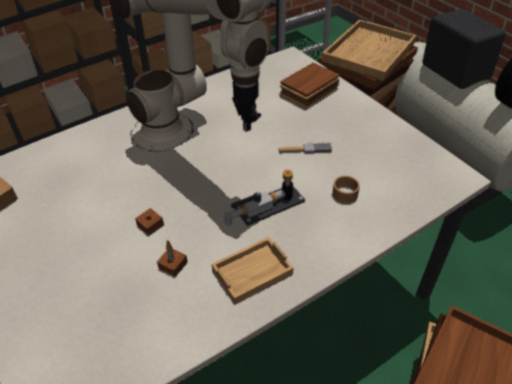

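The handle lies along -y from hub (327,186) to tip (317,260), and the nozzle head is at (355,80). Final numbers next.

```bash
python3 - <<'E'
from h import *
np.set_printoptions(precision=4,suppress=True)
d=pickle.load(open('d12.pkl','rb'));c=d['wrist'];o=d['obs']
C=cloud(c,o);s=C[55:105,330:380].reshape(-1,3);s=s[s[:,2]>.105];print(len(s),np.median(s[:,2]),(s[:,:2].min(0)+s[:,:2].max(0))/2)
h=ray(c,328,186,.077,o);t=ray(c,317,261,.077,o);print(h,t);v=t-h
print('valve deg',np.degrees(np.arctan2(v[1],v[0])-np.pi)%360+5)
top=s[s[:,2]>.114];A=np.c_[top[:,:2],np.ones(len(top))];k=np.linalg.lstsq(A,top[:,2],rcond=None)[0];print('tilt',k[:2])
E
```

```text
1262 0.11888412318756039 [0.5894 0.1838]
[0.58   0.0729 0.077 ] [ 0.5722 -0.0222  0.077 ]
valve deg 90.34340564264147
tilt [0.0154 0.0153]
```

```bash
python3 -c "
from workcell import ticket;print(ticket.job_done())"
```

```text
the job is handed in; nothing more can be done
None
```

I took the flat-topped nozzle out of its block, pushed it fully home in the port with the valve still shut, then swung the handle open to its stop. I handed the job in at about 21 s of the 54 s allowed.

**Nozzle:** the last check put its head top at z 0.119 m, which is the nominal height when home, with tilt about 0.02 rad. When it bottomed, the push force rose to 33 N with no further travel.

**Valve:** the handle measured about 90° (1.57 rad) in the last picture.

**Other checks:** the arm is clear of everything, and the cone nozzle, tray, tape roll and brush look unmoved in the pictures.

**One small disagreement:** the final wrist depth reading puts the head centre at y 0.184, against 0.1865 where it was inserted. That is within the roughly 2 mm camera calibration.

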